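Set the roller gap of a lab pump with a feeler gauge

TASK

Set the roller gap of the pump with the feeler gauge: stand the gauge's blade in the gap between the track and the roller, down to the shoulder of its handle, let go, and push the sliding track up until the roller just nips the blade. Then take the gauge again and draw it straight out; it must come with a light, definite drag of about 4 to 10 N. Leave the track as set, stand the gauge blade down in the perforated steel cup and leave the tube rack and the bottle where they are.

Things in the scene. Friction and masses are not known exactly. Their poses are not given: they have to be found in the camera images.
- gauge_mid (a point): Loose feeler gauge, 145 mm, 0.13 kg (varies): black handle 90 x 30 x 22 mm, steel blade 55 x 20 x 5 mm out of the middle of one end. Point: its very centre, 17.5 mm inside the handle from the shoulder, 72.5 mm from butt and from tip. Axes: x along it to the blade tip, y across its breadth, z across its thickness. Starts flat on the bench, z up, tip away from the robot, on one side of the pump.
- gauge_tip (a point): Middle of the end of the gauge's blade, 55 mm beyond the handle's shoulder and 72.5 mm from gauge_mid; axes as gauge_mid. The gauge balances 13 mm from gauge_mid towards the butt of the handle.
- pump: White roller pump, fixed, 250 x 200 mm, metal deck 85 mm high. Origin: centre of its underside; x points from track to rotor (away from the robot), z up. On the deck: the sliding track block, and beyond it the rotor with three upright white rollers of 28 mm diameter. The working roller stands at the pump's y = 0 facing the track; its top, like the track's, is 145 mm above the bench.
- track (a joint): Travel of the track block from its backstop towards the roller (m), along the pump's +x, 0 to 0.018. It slides stiffly on two rods (about 14 N) and stays where left. The working roller is sprung: it yields 4 mm along +x, 1 N of preload plus 4 N per mm. Rollers wear unevenly: with the track fully back the roller's skin is 11.5 to 16.5 mm from the track's land.
- track_lip (a point): Middle of the top front edge of the track block's land, the flat upright face that looks to the roller, 145 mm above the bench; moves with the track, axes as the pump. The land is 30 mm wide and 58 mm deep; beside it the track bends forward round the rotor. The gap for the blade lies just in front of it, along the pump's y, at first 9 mm wide or more, open at the top.
- track_rib (a point): Middle of the top of the metal rib across the back of the track block, for pushing or pulling it: 12 mm thick along the pump's x, 60 mm wide, standing 40 mm out of the block, top 185 mm above the bench, 69 mm behind track_lip; axes as the pump. A blade drawn out drags with about 1.2 (0.95 to 1.45) times the nip force.
- cup_floor (a point): Middle of the inner floor of an open perforated steel cup on the other side of the pump from the gauge: 84 mm wide inside, 95 mm high, floor 4 mm thick, loose, 0.45 kg.
- tube_rack: Red tube rack, 100 x 150 mm, with capped tubes up to 113 mm high; loose bystander. Origin: centre of its underside.
- bottle: Disinfectant bottle with a pump head, 68 mm in diameter, 190 mm high; loose bystander. Origin: centre of its underside.

How it is judged (in metres and radians):
On the way, in this order (a step that is already met when the one before it is completed fails the run):
1. the blade stands in the gap, down to the handle's shoulder (z of gauge_tip in the frame of pump between 0.08 and 0.095 m and x of gauge_tip in the frame of track_lip between -0.001 and 0.018 m and y of gauge_tip in the frame of track_lip between -0.012 and 0.012 m and angle between gauge_mid's own x axis and vertical above 2.8 rad), for 0.2 s.
2. hands off, the roller nips the blade against the track with 2.5 to 11 N (contact force between gauge and track between 2.5 and 11 N and contact force between gauge and rotor between 2.5 and 11 N and z of gauge_tip in the frame of pump below 0.097 m and contact force between each of the arm, the fingers and track below 0.1 N and contact force between the fingers and gauge below 0.1 N), for 0.3 s.
3. the gauge is drawn up in the gripper against that drag (contact force between the fingers and gauge above 2 N and z of gauge_tip in the frame of pump between 0.1 and 0.14 m and contact force between gauge and track above 2 N and angle between gauge_mid's own x axis and vertical above 2.8 rad), for 0.05 s.
At the end, for the whole second after the job is handed in: The gauge stands let go and at rest, blade down in the upright cup (tip within 45 mm of the floor's middle sideways and 30 mm in height, under 48 degrees of lean; cup within 50 mm of its start). The track is still as set: its land is 2.1 to 4.9 mm from the skin of the free working roller (horizontal distance between gauge_tip and cup_floor below 0.045 m and z of gauge_tip in the frame of cup_floor between -0.003 and 0.03 m and angle between gauge_mid's own x axis and vertical above 2.3 rad and angle between cup_floor's own z axis and vertical below 0.1 rad and distance of cup_floor from where it was at the start of the episode below 0.05 m and linear speed of gauge below 0.03 m/s and x of rotor in the frame of track_lip between 0.0021 and 0.0049 m); the robot touches nothing.
It fails at once if the tube rack or the bottle is shifted by more than 20 mm (distance of any of tube_rack, bottle from where it was at the start of the episode above 0.02 m).
It also fails if it takes over 70 s, if anything falls off the work surface, if the arm or the gripper's body presses on something with over 40 N, if the wrist force passes 120 N, or if a joint passes its speed limit or range.

ROBOT

A 6-joint arm with a two-finger parallel gripper is mounted at the origin on the work surface. World frame = base frame: x ahead of the robot, y to its left, z up, the work surface at z = 0. Lengths are in m, angles in degrees, forces in N, time in s.
With the tool pointing down it reaches from about 0.4 to 0.825 m from the base axis. Payload 7 kg.
Tool frame: the origin (TCP) lies at the very end of the fingers, on their centre line; the grasp point (between the pads) lies 19 mm behind it (ctrl.pinch_z is the distance from the TCP to the grasp point, in m); z points along the fingers, x is the direction in which the jaws open and shut, and the axes are right-handed (so a half turn about z gives the same grasp; the last joint's range is limited). The gripper opens to 88 mm and grips with 3 to 60 N. Pads are 19 mm wide; open, the fingers measure 130 mm over their backs; the gripper's body (78 mm by 193 mm) begins 47 mm behind the grasp point.
Start: joints at [16.507, 20.546, 0.682, 0, -70.136, -16.507], TCP at [0.675, -0, 0.206] pointing down, gripper open.
Joint ranges: [-176.03, 176.03], [-82.01, 121.73], [-58.28, 71.71], [-173.87, 95.51], [-174.79, -0.11], [-173.66, 173.66]. Speed limits (degrees/s): [136.94, 136.94, 172.46, 180, 180, 180].

INTERFACE

Orientations are given as [roll, pitch, yaw] about the fixed x, y, z axes, in that order (R = Rz(yaw) Ry(pitch) Rx(roll)).
In Python, from plant import ctrl gives the robot as it stands.
- The arm moves only by the tool carry_out, never from a script. Its argument "increments" is a list of rows, each a list of 7 numbers: the turn, a rotation vector about the world's x, y, z in degrees, then the shift along the world's x, y, z in mm, then the closure, from 0 (fully open) to 1 (shut). In form: [[ax, ay, az, dx, dy, dz, grip], ...]. A call has 1 to 20 rows; each row is the pose to reach, as a shift and turn from the pose commanded when the call began; what a row does not reach only later rows make up. A row lasts 1/8 s, in which the tool goes at most 62.5 mm and 10.7 degrees, less where a joint would pass 70% of its speed; a pose out of reach is approached as far as the arm can. A call with a gripper value outside its range is refused whole. The fingers move at their own pace and stop on an object; the grip force is fixed at half the most. Time passes only in rows, so rows that repeat a pose let the fingers close. It gives the time, the measured TCP pose, the force and the opening at its end, in the units of the state.
- ctrl.get_obs(): the state, without advancing time (a new reading comes with each control period).
- ctrl.snapshot(name): name is "scene" or "side" or "wrist"; returns a dict with "pixels" (384x512x3 uint8, blue, green, red), "intrinsics" (3x3 intrinsics, pixels), "rvec" (rotation vector, rad) and "tvec" (3), from world to camera coordinates, as OpenCV has them; the wrist camera has in their place "hand_eye" (4x4, takes a point from camera to tool coordinates, whose origin is the TCP and whose axes are the tool frame's). Camera axes: x right, y down, z forward; pixel columns grow to the right and rows downward; lengths in m; the calibration is good to about 2 mm. The wrist camera is an equidistant fisheye: a pixel r from the principal point sees the ray r / f radians off the axis. A picture is of the moment at which its call begins: read the wrist's pose just before it. There is no depth.
- ctrl.close_job(): hands the job in, once; it reports no verdict.
Trained networks look in a picture, given as the dict that the camera call returned (one of the last four; its "shot" number tells which), for a name from the list of things; names that differ only in an ending like _2 or _b are one class to them, and where a whole thing is asked for, a point or a joint stands for the part that bears it (a point fixed in the world has none). Each returns a list of dicts, best first, with "confidence" (0 to 1); they miss things now and then, are a little off and sometimes report something else, mostly with a low value. They report only what shows in the picture. A call takes as long as a camera call.
- ctrl.search_frame(picture, label): "centre" ([x, y, z] in m, in world coordinates, good to about 4 mm: the middle of the surface that is visible of it).
- ctrl.outline_of(picture, label): "pixels" (384x512 bool, what is visible of it).
The state is a dict: "clock": time; "joint_pos": joint angles; "qvel": joint speeds; "tau": joint torques, N m; "tool_pos": TCP position; "orientation": TCP orientation; "force": force on the tool from outside, world axes, zero at the start; "moment": the same for the moment, N m; "opening": finger opening in m.
Only numpy, scipy, OpenCV 4.12 (cv2) and the standard library are available. Lean on these libraries where they do the work, as an engineer would, in place of code of your own. Each camera call takes 0.05 s, during which the arm holds its last target. There are 200 camera calls.

## Working session

There is one attempt and no reset: what is moved stays moved. The work goes in short steps, Python scripts to look and compute and a tool call to move; the robot and the scene stay as the last step left them, time stands still between calls to the robot, and variables do not carry over. Pictures are saved under pics/ and viewed, about 8 in all and at most 12, crops included, and the job is handed in when it is done.

Besides the shell and the picture viewer there is one more tool, called after "Emit:" as name(argument=value, ...), one argument or row to a line, values as JSON. carry_out: Moves the arm, as the interface text tells. Its arguments: {"type":"object","properties":{"increments":{"type":"array"}},"required":["increments"]}

```bash
mkdir -p pics; ls
cat > h.py <<'E'
import numpy as np, cv2
from plant import ctrl
def snap(n,save=None):
    p=ctrl.snapshot(n)
    if save: cv2.imwrite('pics/'+save,p['pixels'])
    return p
def proj(p,X):
    return cv2.projectPoints(np.array(X,float).reshape(-1,3),np.array(p['rvec'],float),np.array(p['tvec'],float),np.array(p['intrinsics'],float),None)[0].reshape(-1,2)
def onplane(p,uv,z):
    R=cv2.Rodrigues(np.array(p['rvec'],float))[0];t=np.array(p['tvec'],float).ravel();K=np.array(p['intrinsics'])
    uv=np.atleast_2d(uv).astype(float)
    d=(R.T@np.linalg.inv(K)@np.c_[uv,np.ones(len(uv))].T).T;c=-R.T@t
    return c+d*((z-c[2])/d[:,2])[:,None]
E
python3 - <<'E'
from h import *
o=ctrl.get_obs();print(o)
for n in ['scene','side']:
    p=snap(n,n+'0.png')
    R=cv2.Rodrigues(np.array(p['rvec'],float))[0];print(n,-R.T@np.array(p['tvec']).ravel(),R[2])
    for l in ['gauge_mid','gauge_tip','pump','track','track_lip','track_rib','cup_floor','tube_rack','bottle']:
        try:print(l,[(np.round(r['centre'],4),round(r['confidence'],2)) for r in ctrl.search_frame(p,l)[:2]])
        except Exception as e:print(l,e)
a=cv2.imread('pics/scene0.png');b=cv2.imread('pics/side0.png')
cv2.imwrite('pics/a.png',cv2.resize(a,(800,600),interpolation=cv2.INTER_CUBIC));cv2.imwrite('pics/b.png',cv2.resize(b,(800,600),interpolation=cv2.INTER_CUBIC))
E
```

```text
pics
{'clock': 0.0, 'joint_pos': array([ 1.65095853e+01,  2.05919537e+01,  6.33287567e-01, -2.12385522e-02,
       -7.01346957e+01, -1.65068527e+01]), 'qvel': array([-0.02367837,  0.01016229,  0.05959306, -0.00524193, -0.0055176 ,
        0.00144515]), 'tau': array([-8.00930356e-04, -5.82726967e+01,  2.93058443e+01,  6.99745238e+00,
        6.93249181e-03, -2.06530804e-04]), 'tool_pos': array([6.74474893e-01, 8.86531587e-06, 2.04709643e-01]), 'orientation': array([-1.79992613e+02, -9.51873431e-02,  1.79995493e+02]), 'force': array([ 0.10902817, -0.87553348, -0.30257014]), 'moment': array([-0.02360379, -0.00223229,  0.01207267]), 'opening': 0.087713964916479}
scene [1.50125108 0.16523105 1.05687786] [-0.69247886 -0.13489389 -0.7087148 ]
gauge_mid [(array([ 0.5406, -0.3232,  0.0203]), 0.66)]
gauge_tip [(array([ 0.5395, -0.3235,  0.0241]), 0.49)]
pump [(array([ 0.6624, -0.0351,  0.084 ]), 0.73)]
track [(array([ 0.529 , -0.0891,  0.1431]), 0.46)]
track_lip [(array([ 0.529 , -0.091 ,  0.1434]), 0.68)]
track_rib [(array([ 0.5276, -0.09  ,  0.1438]), 0.47)]
cup_floor [(array([0.5606, 0.337 , 0.0583]), 0.93), (array([ 0.5301, -0.0902,  0.1458]), 0.28)]
tube_rack [(array([ 0.634 , -0.4907,  0.0665]), 0.77)]
bottle [(array([0.6368, 0.4483, 0.0999]), 0.78)]
side [-0.16953228 -0.78170529  1.20384353] [ 0.48621643  0.49548615 -0.71978265]
gauge_mid [(array([ 0.5208, -0.3262,  0.0213]), 0.91)]
gauge_tip [(array([ 0.5239, -0.3284,  0.0197]), 0.6), (array([ 0.5055, -0.072 ,  0.142 ]), 0.22)]
pump [(array([ 0.5214, -0.0995,  0.0883]), 0.73)]
track [(array([ 0.5078, -0.0723,  0.1462]), 0.79)]
track_lip [(array([ 0.508 , -0.0679,  0.1462]), 0.76)]
track_rib [(array([ 0.5056, -0.0723,  0.1455]), 0.89)]
cup_floor [(array([0.5335, 0.3241, 0.0567]), 0.8), (array([ 0.5212, -0.0999,  0.0893]), 0.52)]
tube_rack [(array([ 0.6031, -0.5032,  0.0624]), 0.94)]
bottle [(array([0.6012, 0.4354, 0.1132]), 0.56)]
```

View pics/a.png

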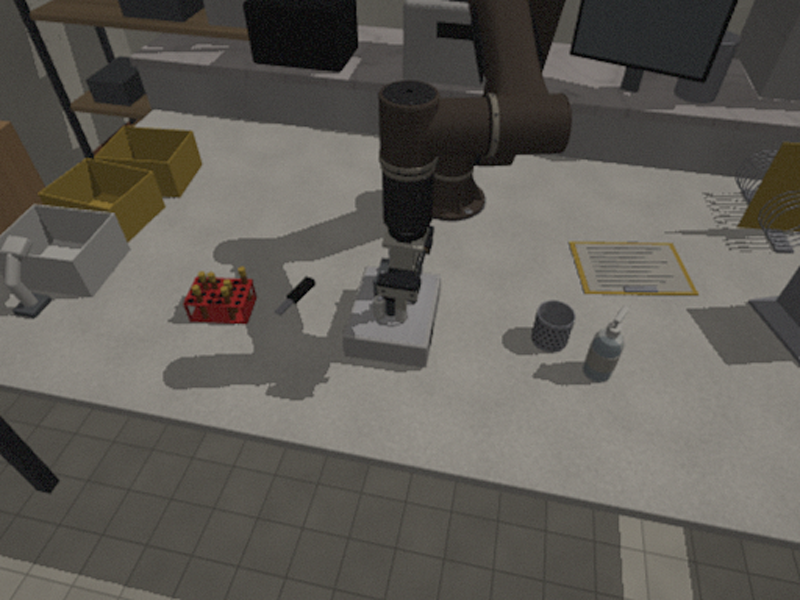

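View pics/b.png

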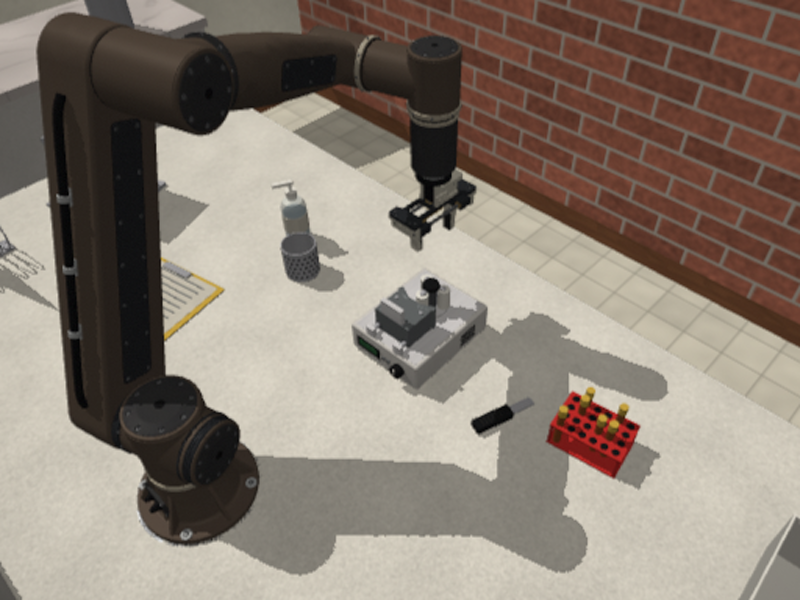

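Both pictures show the pump at the centre, the gauge to its right (scene view: handle 300,290, blade tip 278,312), the rack beyond it and the cup and bottle to the left. Next I fit the gauge pose with silhouettes.

```bash
cat >> h.py <<'E'
from scipy.optimize import minimize
def sil(p,parts):
    m=np.zeros((384*4,512*4),np.uint8)
    for P in parts:
        h=cv2.convexHull((proj(p,P)*4+1.5).astype(np.float32)).astype(np.int32);cv2.fillConvexPoly(m,h,255)
    return cv2.resize(m,(512,384),interpolation=cv2.INTER_AREA)/255.
def box(x0,x1,y0,y1,z0,z1): return np.array([[x,y,z] for x in(x0,x1) for y in(y0,y1) for z in(z0,z1)],float)
def place(B,x,y,yaw,z=0):
    c,s=np.cos(yaw),np.sin(yaw);return B@np.array([[c,-s,0],[s,c,0],[0,0,1]]).T+[x,y,z]
def fit(pics,masks,parts,x0,z=0):
    def f(v):
        return sum(1-np.minimum(a:=sil(p,[place(B,v[0],v[1],v[2],z) for B in parts]),m).sum()/np.maximum(a,m).sum() for p,m in zip(pics,masks))
    best=None
    for d in (0,.1,-.1,.25,-.25):
        r=minimize(f,np.array(x0)+[0,0,d],method='Nelder-Mead',options=dict(initial_simplex=np.array(x0)+[0,0,d]+np.array([[0,0,0],[.015,0,0],[0,.015,0],[0,0,.2]]),xatol=1e-4,fatol=1e-4))
        if best is None or r.fun<best.fun: best=r
    return best.x,best.fun
G=[box(-.0725,.0175,-.015,.015,-.011,.011),box(.0175,.0725,-.01,.01,-.0025,.0025)]
def mask(p,l):
    r=ctrl.outline_of(p,l);return r[0]['pixels'].astype(float) if r else None
E
python3 - <<'E'
from h import *
ps=[snap('scene'),snap('side')]
ms=[mask(p,'gauge_mid') for p in ps]
for i in ([0],[1],[0,1]): print(i,fit([ps[k] for k in i],[ms[k] for k in i],G,[.53,-.325,0],.011), [m.sum() for m in ms])
ms=[mask(p,'cup_floor') for p in ps]
C=[place(np.array([[.044*np.cos(t),.044*np.sin(t),z] for t in np.linspace(0,6.28,24) for z in(0,.095)]),0,0,0)]
print('cup',fit(ps,ms,C,[.55,.33,0]))
for l in ['pump','track']:
    for p,n in zip(ps,'ab'):
        m=mask(p,l)
        if m is not None:print(l,n,m.sum())
E
```

```text
[0] (array([ 0.54382537, -0.33013066, -0.28239162]), np.float64(0.18653020255705655)) [np.float64(195.0), np.float64(335.0)]
[1] (array([ 0.54479635, -0.33068952, -0.31456499]), np.float64(0.1717780105524519)) [np.float64(195.0), np.float64(335.0)]
[0, 1] (array([ 0.5436691 , -0.32956193, -0.314948  ]), np.float64(0.3647396697381602)) [np.float64(195.0), np.float64(335.0)]
cup (array([0.54228487, 0.33796154, 0.18848573]), np.float64(0.11009678936799028))
pump a 2488.0
pump b 3512.0
track a 75.0
track b 925.0
```

Emit:
carry_out(
  increments=[
    [0,0,0,-40,-60,60,0],
    [0,0,0,-80,-120,60,0],
    [0,0,0,-120,-180,60,0],
    [0,0,0,-160,-240,60,0],
    [0,0,0,-180,-320,60,0],
    [0,0,-10,-180,-320,60,0],
    [0,0,-20,-180,-320,60,0],
    [0,0,-30,-180,-320,60,0],
    [0,0,-40,-180,-320,60,0],
    [0,0,-50,-180,-320,60,0],
    [0,0,-60,-180,-320,60,0],
    [0,0,-70,-180,-320,60,0],
    [0,0,-80,-180,-320,60,0],
    [0,0,-90,-180,-320,60,0],
    [0,0,-90,-180,-320,60,0],
  ],
)

```text
clock: 3.38
tool_pos: [0.4949, -0.32, 0.2657]
orientation: [180.0, 0.0, 90.1]
force: [0.4, 0.4, -0.2]
opening: 0.0876
```

Run:
```python
from h import *
o=ctrl.get_obs();print(o['joint_pos'].round(1),o['tool_pos'],o['orientation'])
w=snap('wrist','w1.png');print(w['intrinsics'],w['hand_eye'])
s=snap('scene','s1.png');d=snap('side','d1.png')
for n,p in(('s',s),('d',d)):
    for l in ['pump','track','gauge_mid']:
        m=mask(p,l)
        if m is not None: np.save(f'{n}_{l}.npy',m);ys,xs=np.where(m);print(n,l,m.sum(),xs.min(),xs.max(),ys.min(),ys.max())
print([ (r['centre'],r['confidence']) for l in('gauge_mid','gauge_tip') for r in ctrl.search_frame(w,l)])
import pickle;pickle.dump({'s':s,'d':d},open('p1.pkl','wb'))
a=s['pixels'][150:250,210:310];b=d['pixels'][150:270,210:330]
im=np.zeros((600,800,3),np.uint8)
im[:400,:400]=cv2.resize(a,(400,400),interpolation=cv2.INTER_CUBIC);im[:400,400:]=cv2.resize(b,(400,400),interpolation=cv2.INTER_CUBIC)
im=im[:400];cv2.imwrite('pics/c1.png',im)
```

```text
[-13.9  10.6  -5.1   0.  -74.3 -76. ] [ 0.49494663 -0.32003476  0.26574717] [1.79992732e+02 2.69100818e-03 9.00662291e+01]
[[297.31863964   0.         259.98937556]
 [  0.         297.31863964 191.13425461]
 [  0.           0.           1.        ]] [[ 9.99999893e-01 -4.17527767e-04  2.01476045e-04 -7.76879901e-04]
 [ 3.40686917e-04  9.56591431e-01  2.91432185e-01 -7.86106624e-02]
 [-3.14411288e-04 -2.91432085e-01  9.56591470e-01 -1.78912215e-01]
 [ 0.00000000e+00  0.00000000e+00  0.00000000e+00  1.00000000e+00]]
s pump 3104.0 219 281 158 234
s track 751.0 239 268 157 193
s gauge_mid 200.0 176 200 177 200
d pump 3257.0 225 311 173 248
d track 965.0 239 279 185 221
d gauge_mid 400.0 301 340 255 278
[([0.5292, -0.3258, 0.0231], 0.64), ([0.5305, -0.3266, 0.0192], 0.72)]
```

View pics/c1.png

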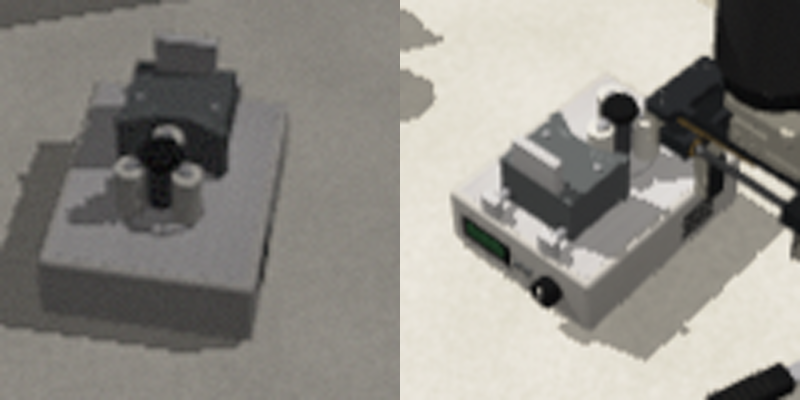

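View pics/w1.png

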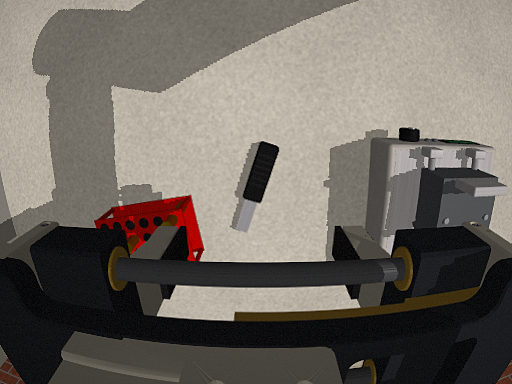

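Emit:
carry_out(
  increments=[
    [0,0,0,20,55,20,0],
    [0,0,0,40,110,44,0],
    [0,0,0,60,165,44,0],
    [0,0,0,80,220,44,0],
    [0,0,0,105,280,44,0],
    [0,0,0,105,280,44,0],
    [0,0,0,105,280,44,0],
  ],
)

```text
clock: 4.8
tool_pos: [0.6, -0.0397, 0.3094]
orientation: [-180.0, 0.0, 90.1]
force: [0.3, -0.7, -0.3]
opening: 0.0877
```

```bash
cat >> h.py <<'E'
from scipy.spatial.transform import Rotation as Ro
def wray(w,o,uv):
    uv=np.atleast_2d(uv).astype(float);K=w['intrinsics'];f=K[0][0]
    d=uv-[K[0][2],K[1][2]];r=np.linalg.norm(d,axis=1);th=r/f
    v=np.c_[d/np.maximum(r,1e-9)[:,None]*np.sin(th)[:,None],np.cos(th)]
    H=np.array(w['hand_eye']);Rt=Ro.from_euler('xyz',o['orientation'],degrees=True).as_matrix()
    return np.array(o['tool_pos'])+Rt@H[:3,3],(Rt@H[:3,:3]@v.T).T
def wplane(w,o,uv,z):
    c,d=wray(w,o,uv);return c+d*((z-c[2])/d[:,2])[:,None]
def wproj(w,o,X):
    H=np.array(w['hand_eye']);Rt=Ro.from_euler('xyz',o['orientation'],degrees=True).as_matrix()
    P=(np.atleast_2d(X)-(np.array(o['tool_pos'])+Rt@H[:3,3]))@(Rt@H[:3,:3])
    r=np.linalg.norm(P[:,:2],axis=1);th=np.arctan2(r,P[:,2]);K=w['intrinsics']
    return P[:,:2]/r[:,None]*th[:,None]*K[0][0]+[K[0][2],K[1][2]]
E
python3 - <<'E'
from h import *
import pickle
o=ctrl.get_obs();w=snap('wrist','w2.png');pickle.dump((o,w),open('w2.pkl','wb'))
print(o['tool_pos'],o['orientation'])
s=snap('scene','s2.png');d=snap('side','d2.png')
# gauge from wrist w1
o1=dict(tool_pos=np.array([.49495,-.32003,.26575]),orientation=np.array([180,0,90.07]))
b=wplane(w,o1,[[266,143],[251,201]],.022);t=wplane(w,o1,[[241,231]],.0135);print('butt,should',b,'tip',t)
# knob triangulate
P=[]
for p,uv in((s,(250,187.5)),(d,(276,182))):
    a=onplane(p,uv,.15)[0];c=onplane(p,uv,.25)[0];P.append((a,c))
for z in(.15,.17,.18,.19,.2,.21,.22,.25):print(z,[ (a+(c-a)*(z-.15)/.1).round(4) for a,c in P])
for l in ['track_lip','track_rib','track','pump']:
    print(l,[(np.round(r['centre'],4),round(r['confidence'],2)) for r in ctrl.search_frame(w,l)[:2]])
cv2.imwrite('pics/w2b.png',cv2.resize(w['pixels'],(800,600),interpolation=cv2.INTER_CUBIC))
E
```

```text
[ 0.59995413 -0.03972082  0.30942302] [-1.79969743e+02  1.30687469e-02  9.00755918e+01]
butt,should [[ 0.47322816 -0.31213458  0.022     ]
 [ 0.56061124 -0.3341473   0.022     ]] tip [[ 0.61409715 -0.35083803  0.0135    ]]
0.15 [array([ 0.6165, -0.0473,  0.15  ]), array([ 0.6221, -0.0481,  0.15  ])]
0.17 [array([ 0.636 , -0.0426,  0.17  ]), array([ 0.6071, -0.0621,  0.17  ])]
0.18 [array([ 0.6457, -0.0402,  0.18  ]), array([ 0.5996, -0.069 ,  0.18  ])]
0.19 [array([ 0.6555, -0.0379,  0.19  ]), array([ 0.5921, -0.076 ,  0.19  ])]
0.2 [array([ 0.6652, -0.0356,  0.2   ]), array([ 0.5846, -0.0829,  0.2   ])]
0.21 [array([ 0.675 , -0.0332,  0.21  ]), array([ 0.5771, -0.0899,  0.21  ])]
0.22 [array([ 0.6848, -0.0309,  0.22  ]), array([ 0.5695, -0.0969,  0.22  ])]
0.25 [array([ 0.714 , -0.0238,  0.25  ]), array([ 0.547 , -0.1177,  0.25  ])]
track_lip [(array([ 0.5291, -0.0553,  0.1446]), 0.75)]
track_rib [(array([ 0.527 , -0.0509,  0.1416]), 0.83), (array([ 0.532 , -0.3192,  0.0205]), 0.73)]
track [(array([ 0.5265, -0.0519,  0.1439]), 0.91)]
pump [(array([ 0.5489, -0.0465,  0.0819]), 0.89)]
```

View pics/w2b.png

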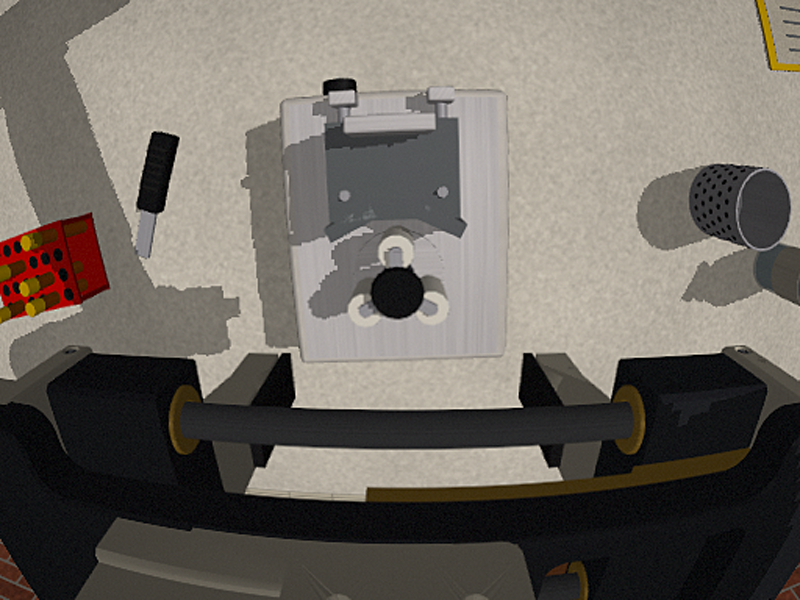

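Run:
```python
from h import *
import pickle
o,w=pickle.load(open('w2.pkl','rb'))
k=512/800
def q(n,uv,z):print(n,wplane(w,o,np.array(uv)*k,z).round(4).tolist())
q('ribback',[(345,114),(437,113)],.185);q('ribfront',[(345,131),(435,130)],.185)
q('roller',[(396,250)],.145);q('rollersB',[(364,310),(431,309)],.145)
for z in(.145,.155,.17,.185,.2):q('knob%g'%z,[(397,293)],z)
q('deck',[(283,100),(505,93),(303,360),(505,355)],.085)
q('cup rim',[(763,208)],.095)
c=w['pixels'][125:215,200:305]
cv2.imwrite('pics/c2.png',cv2.resize(c,None,fx=6.6,fy=6.6,interpolation=cv2.INTER_CUBIC))
```

```text
ribback [[0.4897, -0.0799, 0.185], [0.4895, -0.0209, 0.185]]
ribfront [[0.5009, -0.08, 0.185], [0.5007, -0.0221, 0.185]]
roller [[0.5876, -0.0482, 0.145]]
rollersB [[0.6351, -0.0734, 0.145], [0.6343, -0.0211, 0.145]]
knob0.145 [[0.6213, -0.0475, 0.145]]
knob0.155 [[0.6184, -0.0473, 0.155]]
knob0.17 [[0.614, -0.047, 0.17]]
knob0.185 [[0.6097, -0.0467, 0.185]]
knob0.2 [[0.6053, -0.0464, 0.2]]
deck [[0.4637, -0.1477, 0.085], [0.4587, 0.0445, 0.085], [0.7063, -0.1403, 0.085], [0.7007, 0.0547, 0.085]]
cup rim [[0.541, 0.3351, 0.095]]
```

View pics/c2.png

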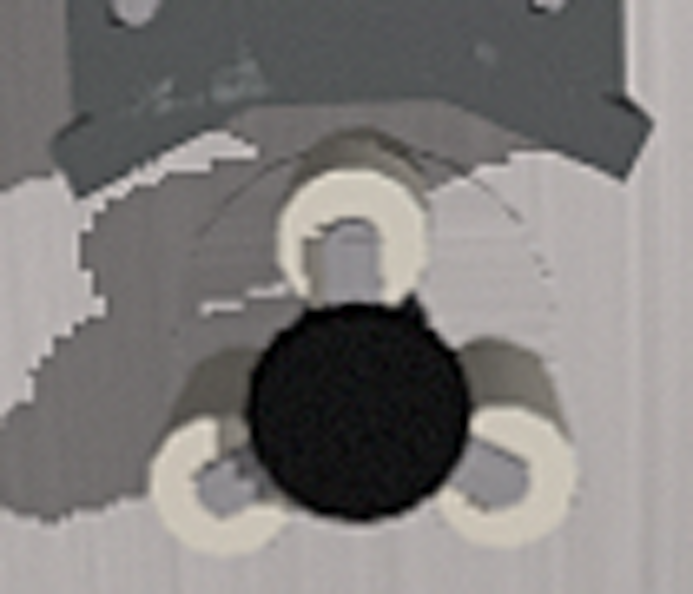

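Crop: land edge of the track at crop (235–440, 101–105), the working roller's top circle at centre (353,241), the knob just above the rollers; the gap reads about 12–13 mm. Wrist view: gauge at left with butt (164,133), tip (143,257).

Run:
```python
from h import *
import pickle
o,w=pickle.load(open('w2.pkl','rb'))
c=lambda x,y:(200+x/6.6,125+y/6.6)
L=wplane(w,o,[c(235,105),c(345,102),c(440,100),c(353,241),c(353,168)],.145);print(L.round(4))
print('knob ok; gauge w2',wplane(w,o,np.array([(164,133),(150,211)])*.64,.022).round(4),wplane(w,o,np.array([(143,257)])*.64,.0135).round(4))
R=lambda a,d:Ro.from_rotvec(np.radians(d)*np.array(a))
psi=np.radians(-15.5);u=[-np.sin(psi),np.cos(psi),0]
print((R(u,-35)*R([0,0,1],-15.5)).as_rotvec(degrees=True))
# after grasp: gauge tip down (+90 about u), then yaw to pump
for yaw in(1.6,):
    up=R([0,0,1],yaw+15.5)*R(u,90);print('to insert',up.as_rotvec(degrees=True))
```

```text
[[ 0.5649 -0.0688  0.145 ]
 [ 0.5645 -0.0494  0.145 ]
 [ 0.5641 -0.0328  0.145 ]
 [ 0.5895 -0.0481  0.145 ]
 [ 0.5763 -0.0481  0.145 ]]
knob ok; gauge w2 [[ 0.4766 -0.3021  0.022 ]
 [ 0.5614 -0.3261  0.022 ]] [[ 0.6153 -0.3478  0.0135]]
[ -4.7338407  -34.78360364 -15.01382454]
to insert [10.92347403 89.61097995 13.42130054]
```

Emit:
carry_out(
  increments=[
    [0,0,0,-17,-55,0,0],
    [-1.2,-8.7,-3.75,-34,-110,0,0],
    [-2.35,-17.4,-7.5,-50,-165,-20,0],
    [-3.55,-26.1,-11.25,-66,-220,-70,0],
    [-4.73,-34.78,-15,-83,-284,-130,0],
    [-4.73,-34.78,-15,-83,-284,-190,0],
    [-4.73,-34.78,-15,-83,-284,-240,0],
    [-4.73,-34.78,-15,-83,-284,-275,0],
    [-4.73,-34.78,-15,-83,-284,-275,0],
    [-4.73,-34.78,-15,-83,-284,-275,0],
  ],
)

```text
clock: 6.4
tool_pos: [0.516, -0.3251, 0.0317]
orientation: [145.1, -0.2, 74.4]
force: [0.7, 0.3, 1.1]
opening: 0.0878
```

Run:
```python
from h import *
o=ctrl.get_obs();print(o['joint_pos'].round(1),o['tool_pos'],o['orientation'])
w=snap('wrist');d=snap('side')
a=w['pixels'];b=cv2.resize(d['pixels'][230:330,260:393],(512,384),interpolation=cv2.INTER_CUBIC)
im=np.hstack([a,b]);cv2.imwrite('pics/g1.png',cv2.resize(im,(800,300)))
```

```text
[-15.4  14.5 -40.5 -22.9  -0.2 -67.3] [ 0.51599227 -0.32505883  0.03173479] [145.10771409  -0.18217347  74.44635892]
```

View pics/g1.png

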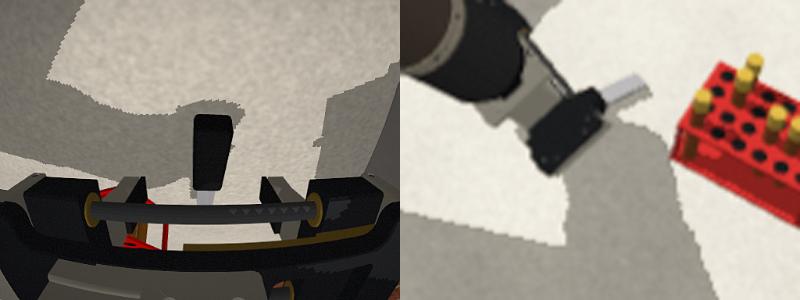

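Emit:
carry_out(
  increments=[
    [2.67,9.64,0,-5,2,5,0],
    [2.67,9.64,0,-10,3,0,0],
    [2.67,9.64,0,-10,3,0,0],
  ],
)

```text
clock: 6.88
tool_pos: [0.5072, -0.3218, 0.0353]
orientation: [154.9, -0.1, 74.7]
force: [-0.6, -0.7, 0.3]
opening: 0.0877
```

```bash
python3 -c "
from h import *
o=ctrl.get_obs();print(o['joint_pos'].round(1),o['tool_pos'],o['orientation'],o['force'])"
```

```text
[-13.4  13.7 -46.    7.8  -5.3 -99.4] [ 0.50715538 -0.32176493  0.03530004] [ 1.54892509e+02 -5.85082701e-02  7.47354860e+01] [-0.58629376 -0.73467218  0.31533221]
```

Emit:
carry_out(
  increments=[
    [1.34,4.82,0,-5,2,0,0],
    [1.34,4.82,0,-5,2,-15,0],
    [1.34,4.82,0,-5,2,-29,0],
    [1.34,4.82,0,-5,2,-29,0],
    [1.34,4.82,0,-5,2,-29,0.2],
  ],
)

```text
clock: 7.5
tool_pos: [0.5018, -0.3199, 0.0057]
orientation: [159.9, -0.2, 74.6]
force: [0.0, -0.3, 0.4]
opening: 0.0821
```

```bash
python3 -c "
from h import *
o=ctrl.get_obs();print(o['joint_pos'].round(1),o['tool_pos'],o['orientation'],o['force'])"
```

```text
[-13.3  17.3 -41.9   3.  -10.8 -94.9] [ 0.50176567 -0.31988021  0.00571791] [159.89350905  -0.1713044   74.57276258] [ 0.03908056 -0.34616942  0.40875855]
```

Good. Close, then lift.

Emit:
carry_out(
  increments=[
    [0,0,0,0,0,0,1],
    [0,0,0,0,0,0,1],
    [0,0,0,0,0,0,1],
    [0,0,0,0,0,0,1],
    [0,0,0,0,0,0,1],
    [0,0,0,0,0,0,1],
    [0,0,0,0,0,0,1],
    [0,0,0,0,0,30,1],
    [0,0,0,0,0,80,1],
    [0,0,0,0,0,80,1],
  ],
)

```text
clock: 8.75
tool_pos: [0.5043, -0.3205, 0.0895]
orientation: [159.5, -0.1, 74.6]
force: [0.2, 0.4, -0.4]
opening: 0.0004
```

Run:
```python
from h import *
o=ctrl.get_obs()
w=snap('wrist');d=snap('side')
a=w['pixels'];b=cv2.resize(d['pixels'][230:330,260:393],(512,384),interpolation=cv2.INTER_CUBIC)
im=np.hstack([a,b]);cv2.imwrite('pics/g2.png',cv2.resize(im,(800,300)))
print(o['tool_pos'],o['orientation'])
print([ (r['centre'],r['confidence']) for p in(w,d) for r in ctrl.search_frame(p,'gauge_mid')])
```

```text
[ 0.50430313 -0.32054548  0.08953717] [ 1.59548041e+02 -1.36253929e-01  7.46043354e+01]
[([0.5054, -0.322, 0.0203], 0.83), ([0.4929, -0.333, 0.0164], 0.46)]
```

View pics/g2.png

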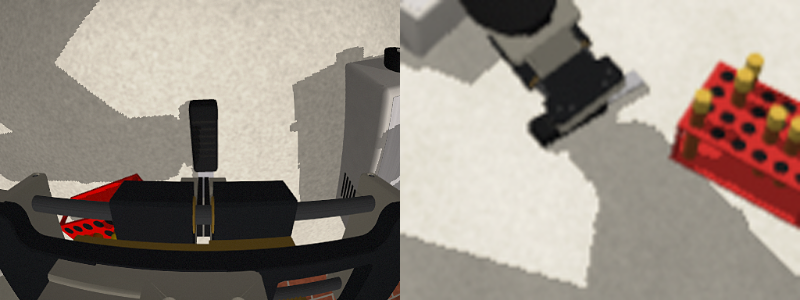

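Run:
```python
from h import *
o=ctrl.get_obs();w=snap('wrist','w3.png');print(o['tool_pos'])
print(wplane(w,o,[(260,129),(261,220)],.022).round(4))
m=mask(w,'gauge_mid')
if m is not None:
    ys,xs=np.where(m);print(m.sum(),xs.min(),xs.max(),ys.min(),ys.max())
    for y in range(ys.min(),ys.max(),10):print(y,xs[ys==y].min(),xs[ys==y].max())
print('TCP px',wproj(w,o,[o['tool_pos']]))
p=snap('scene');d=snap('side');
try:print(fit([d],[mask(d,'gauge_mid')],G,[.53,-.33,-.27],.011))
except Exception as e:print(e)
try:print(fit([p],[mask(p,'gauge_mid')],G,[.53,-.33,-.27],.011))
except Exception as e:print(e)
```

```text
[ 0.50075719 -0.31955219  0.08403121]
[[ 0.4617 -0.3092  0.022 ]
 [ 0.5502 -0.3327  0.022 ]]
3098.0 242 278 134 226
134 262 273
144 242 277
154 242 277
164 243 278
174 244 278
184 245 278
194 245 278
204 246 278
214 247 278
224 249 277
TCP px [[260.98917443 226.25738435]]
(array([ 0.5439989 , -0.33211073, -0.21877088]), np.float64(0.73417969323532))
(array([ 0.54657328, -0.33102148, -0.21748456]), np.float64(0.10639237014266567))
```

Emit:
carry_out(
  increments=[
    [0,0,0,0,0,0,0.35],
    [0,0,0,0,0,0,0.35],
    [0,0,0,0,0,0,0.35],
    [0,0,0,0,0,0,0.35],
    [0,0,0,0,0,0,0.35],
    [0,0,0,0,0,-30,0.35],
    [0,0,0,0,0,-60,0.35],
    [0,0,0,0,0,-79,0.35],
    [0,0,0,0,0,-79,0.35],
    [0,0,0,0,0,-79,1],
    [0,0,0,0,0,-79,1],
    [0,0,0,0,0,-79,1],
    [0,0,0,0,0,-79,1],
    [0,0,0,0,0,-79,1],
    [0,0,0,0,0,-79,1],
    [0,0,0,0,0,-79,1],
    [0,0,0,0,0,-79,1],
  ],
)

```text
clock: 11.38
tool_pos: [0.5016, -0.3198, 0.0061]
orientation: [160.0, -0.2, 74.6]
force: [0.3, -0.6, -0.4]
opening: 0.0005
```

Run:
```python
from h import *
o=ctrl.get_obs()
w=snap('wrist');d=snap('side');s=snap('scene')
a=w['pixels'];b=cv2.resize(d['pixels'][230:330,260:393],(512,384),interpolation=cv2.INTER_CUBIC);c=cv2.resize(s['pixels'][150:225,150:250],(512,384),interpolation=cv2.INTER_CUBIC)
im=np.vstack([np.hstack([a,b]),np.hstack([c,c*0])]);cv2.imwrite('pics/g3.png',cv2.resize(im,(800,600)))
print(o['tool_pos'],o['orientation'],o['opening'],o['joint_pos'].round(1),'TCP px',wproj(w,o,[o['tool_pos']]),proj(s,o['tool_pos']),proj(d,o['tool_pos']))
```

```text
[ 0.50162413 -0.31982731  0.00612376] [ 1.59968688e+02 -1.51585224e-01  7.45660461e+01] 0.0005425904459649532 [-13.3  17.2 -41.8   3.1 -10.9 -95. ] TCP px [[260.9896539  226.25887528]] [[193.6723869  183.13301513]] [[311.17079985 271.57810763]]
```

View pics/g3.png

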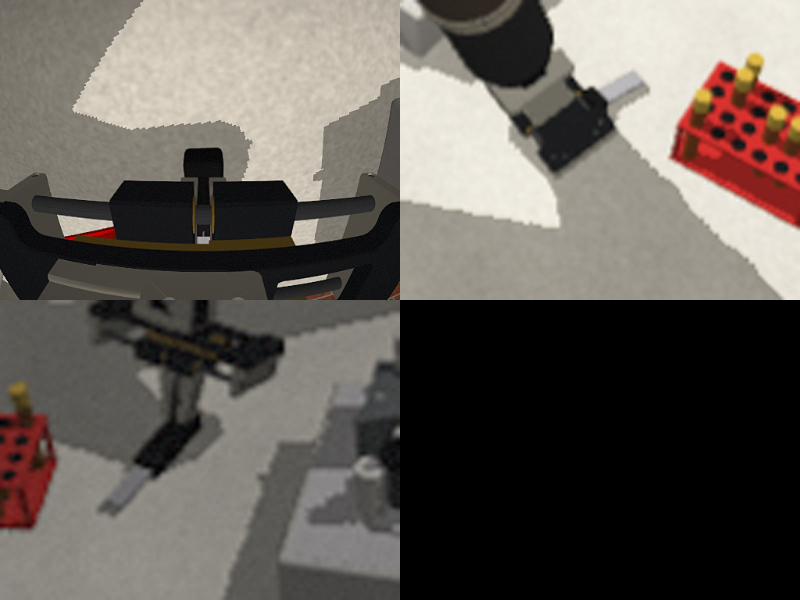

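Run:
```python
from h import *
o=ctrl.get_obs()
w=snap('wrist','w4.png');s=snap('scene','s4.png')
print('scene tip/shoulder',onplane(s,[(175.75,203),(187,192.5),(200,181)],.0135).round(4))
print('butt',wplane(w,o,[(260,189),(241,189),(284,189)],.022).round(4))
p=w['pixels'].astype(int).sum(2)
for y in (195,205,215,222,228,235,245):print(y,p[y,225:300:3].tolist())
m=mask(s,'gauge_mid');ys,xs=np.where(m);print(xs.min(),xs.max(),ys.min(),ys.max())
X=lambda z:[[.5,-.32,z]]
print('scene px/mm z',proj(s,X(.0)),proj(s,X(.05)))
```

```text
scene tip/shoulder [[ 0.6316 -0.3481  0.0135]
 [ 0.5668 -0.3247  0.0135]
 [ 0.4906 -0.2946  0.0135]]
butt [[ 0.4608 -0.3093  0.022 ]
 [ 0.4581 -0.3189  0.022 ]
 [ 0.4642 -0.2971  0.022 ]]
195 [374, 375, 372, 382, 0, 37, 7, 29, 10, 22, 11, 28, 11, 41, 36, 21, 16, 6, 15, 19, 337, 372, 382, 374, 365]
205 [390, 380, 374, 338, 23, 21, 15, 17, 24, 45, 35, 17, 27, 34, 10, 20, 32, 29, 32, 18, 157, 374, 374, 376, 379]
215 [380, 377, 375, 331, 24, 52, 50, 63, 49, 45, 48, 46, 54, 61, 47, 48, 63, 70, 57, 23, 0, 380, 383, 402, 395]
222 [368, 370, 372, 407, 32, 44, 44, 52, 56, 50, 47, 54, 56, 34, 47, 56, 43, 66, 56, 48, 75, 382, 373, 374, 385]
228 [375, 372, 351, 198, 228, 222, 233, 217, 219, 218, 21, 27, 39, 43, 142, 227, 227, 219, 225, 222, 217, 211, 384, 380, 375]
235 [20, 38, 52, 42, 55, 51, 42, 27, 232, 208, 10, 21, 50, 35, 133, 222, 50, 57, 45, 43, 38, 45, 32, 44, 20]
245 [23, 38, 36, 41, 40, 36, 43, 40, 248, 190, 12, 23, 35, 42, 53, 268, 43, 53, 33, 46, 47, 39, 63, 57, 68]
178 198 180 200
scene px/mm z [[193.93780284 183.89945717]] [[192.46744618 175.28304067]]
```

Emit:
carry_out(
  increments=[
    [0,0,0,0,0,0,0.5],
    [0,0,0,0,0,0,0.5],
    [0,0,0,0,0,0,0.5],
    [0,0,0,0,0,0,0.5],
    [0,0,0,0,0,0,0.5],
    [0,0,0,0,0,0,0.5],
  ],
)

```text
clock: 12.42
tool_pos: [0.5017, -0.3198, 0.0062]
orientation: [160.0, -0.2, 74.6]
force: [-1.3, -0.5, 0.9]
opening: 0.0434
```

Run:
```python
from h import *
o=ctrl.get_obs();print(o['opening'],o['tool_pos'])
w=snap('wrist','w5.png')
b=np.hstack([cv2.imread('pics/w4.png')[160:280,180:340],w['pixels'][160:280,180:340]])
cv2.imwrite('pics/g5.png',cv2.resize(b,None,fx=2.5,fy=2.5,interpolation=cv2.INTER_CUBIC)*2)
```

```text
0.04342481067008939 [ 0.50165358 -0.31982875  0.00618374]
```

View pics/g5.png

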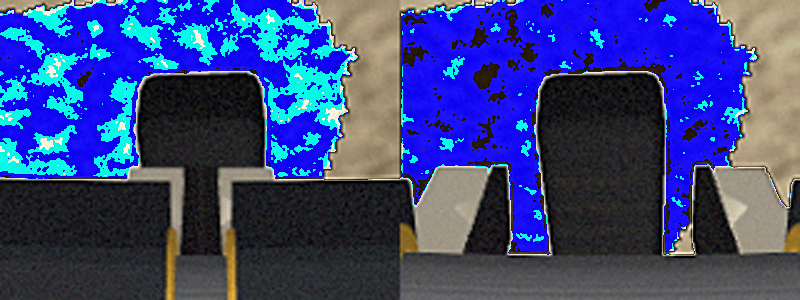

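Run:
```python
from h import *
o=ctrl.get_obs();w=snap('wrist')
print(getattr(ctrl,'pinch_z',None))
Rt=Ro.from_euler('xyz',o['orientation'],degrees=True).as_matrix()
for x in(-.022,.022):
  for y in(-.0095,0,.0095):
    for z in(0,-.019,-.038):
      X=o['tool_pos']+Rt@[x,y,z]
      u=wproj(w,o,[X])[0];print(x,y,z,u.round(0),'zoom',((u-[180,160])*2.5).round(0))
H=np.array(w['hand_eye']);print('cam',o['tool_pos']+Rt@H[:3,3],(Rt@H[:3,2]))
```

```text
0.0188
-0.022 -0.0095 0 [227. 213.] zoom [117. 132.]
-0.022 -0.0095 -0.019 [224. 224.] zoom [109. 161.]
-0.022 -0.0095 -0.038 [220. 238.] zoom [ 99. 196.]
-0.022 0 0 [228. 226.] zoom [119. 165.]
-0.022 0 -0.019 [224. 239.] zoom [111. 197.]
-0.022 0 -0.038 [221. 254.] zoom [101. 235.]
-0.022 0.0095 0 [228. 239.] zoom [120. 198.]
-0.022 0.0095 -0.019 [225. 253.] zoom [113. 232.]
-0.022 0.0095 -0.038 [222. 269.] zoom [104. 272.]
0.022 -0.0095 0 [295. 213.] zoom [288. 132.]
0.022 -0.0095 -0.019 [299. 224.] zoom [296. 161.]
0.022 -0.0095 -0.038 [303. 238.] zoom [307. 196.]
0.022 0 0 [294. 226.] zoom [286. 165.]
0.022 0 -0.019 [298. 239.] zoom [295. 197.]
0.022 0 -0.038 [302. 254.] zoom [305. 235.]
0.022 0.0095 0 [294. 239.] zoom [285. 198.]
0.022 0.0095 -0.019 [297. 253.] zoom [293. 231.]
0.022 0.0095 -0.038 [301. 269.] zoom [302. 272.]
cam [ 0.37126656 -0.28490872  0.14719952] [ 0.58038744 -0.15793412 -0.79887873]
```

The finger ends in the picture sit about 19–20 mm behind the reported TCP, so both grasps closed just above the handle. I lower further, watching the force.

Emit:
carry_out(
  increments=[
    [0,0,0,8,-2,0,0.5],
    [0,0,0,8,-2,-6,0.5],
    [0,0,0,8,-2,-12,0.5],
    [0,0,0,8,-2,-12,0.5],
  ],
)

```text
clock: 13.02
tool_pos: [0.5088, -0.3216, -0.0069]
orientation: [160.1, -0.2, 74.6]
force: [-0.6, 0.0, 0.8]
opening: 0.0441
```

Emit:
carry_out(
  increments=[
    [0,0,0,0,0,-4,0.5],
    [0,0,0,0,0,-4,0.5],
    [0,0,0,0,0,-4,0.8],
    [0,0,0,0,0,-4,1],
    [0,0,0,0,0,-4,1],
    [0,0,0,0,0,-4,1],
    [0,0,0,0,0,-4,1],
    [0,0,0,0,0,-4,1],
  ],
)

```text
clock: 14.02
tool_pos: [0.5098, -0.3218, -0.0097]
orientation: [159.9, -0.2, 74.6]
force: [-0.9, -0.1, 2.2]
opening: 0.0299
```

Run:
```python
from h import *
R=lambda a,d:Ro.from_rotvec(np.radians(d)*np.array(a))
t=np.radians(74.6);u=[np.cos(t),np.sin(t),0]
v=(R([0,0,1],17)*R(u,90)).as_rotvec(degrees=True);print(v,[(v*k/9).round(1).tolist() for k in range(1,10)])
```

```text
[10.84488455 89.61729696 13.34291808] [[1.2, 10.0, 1.5], [2.4, 19.9, 3.0], [3.6, 29.9, 4.4], [4.8, 39.8, 5.9], [6.0, 49.8, 7.4], [7.2, 59.7, 8.9], [8.4, 69.7, 10.4], [9.6, 79.7, 11.9], [10.8, 89.6, 13.3]]
```

Emit:
carry_out(
  increments=[
    [0,0,0,0,0,10,1],
    [0,0,0,0,0,30,1],
    [0,0,0,0,0,70,1],
    [0,0,0,0,0,120,1],
    [0,0,0,0,0,170,1],
    [0,0,0,0,0,220,1],
    [0,0,0,0,0,270,1],
    [0,0,0,0,0,310,1],
    [0,0,0,0,0,310,1],
  ],
)

```text
clock: 15.15
tool_pos: [0.5107, -0.3222, 0.3049]
orientation: [159.6, -0.1, 74.6]
force: [0.1, -0.7, -2.1]
opening: 0.0297
```

Emit:
carry_out(
  increments=[
    [1.2,10,1.5,4,20,0,1],
    [2.4,19.9,3,9,50,0,1],
    [3.6,29.9,4.4,13,80,0,1],
    [4.8,39.8,5.9,17,110,0,1],
    [6,49.8,7.4,22,140,0,1],
    [7.2,59.7,8.9,26,170,0,1],
    [8.4,69.7,10.4,30,200,0,1],
    [9.6,79.7,11.9,35,236,-4,1],
    [10.84,89.62,13.34,39,273,-8,1],
    [10.84,89.62,13.34,39,273,-8,1],
    [10.84,89.62,13.34,39,273,-8,1],
    [10.84,89.62,13.34,39,273,-8,1],
  ],
)

```text
clock: 16.65
tool_pos: [0.5486, -0.0497, 0.2942]
orientation: [-110.3, 0.0, 91.4]
force: [0.0, 0.3, -0.5]
opening: 0.0297
```

Run:
```python
from h import *
import pickle
o=ctrl.get_obs();print(o['joint_pos'].round(1),o['tool_pos'],o['orientation'],o['force'])
s=snap('scene','s6.png');d=snap('side','d6.png');w=snap('wrist','w6.png');pickle.dump((o,s,d,w),open('p6.pkl','wb'))
Rt=Ro.from_euler('xyz',o['orientation'],degrees=True).as_matrix();a=Rt[:,2];print('a',a)
a70=np.radians(70)
# gauge x axis in tool frame: rotate tool z about tool x
for sg in(1,-1):
    gx=Rt@[0,sg*np.sin(a70),np.cos(a70)];print('gx',gx)
for n,p in(('s',s),('d',d)):
    m=mask(p,'gauge_mid')
    if m is not None:
        np.save(n+'6.npy',m);ys,xs=np.where(m);print(n,m.sum(),xs.min(),xs.max(),ys.min(),ys.max(),'lowest',xs[ys==ys.max()])
P=o['tool_pos']-.022*a
for n,p in(('s',s),('d',d)):print('expected tip',proj(p,P-[0,0,.1135]),'butt',proj(p,P+[0,0,.0315]))
print(P)
im=np.hstack([cv2.resize(s['pixels'][130:230,205:305],(400,400),interpolation=cv2.INTER_CUBIC),cv2.resize(d['pixels'][110:240,210:340],(400,400),interpolation=cv2.INTER_CUBIC)])
cv2.imwrite('pics/i6.png',im)
```

```text
[   9.2   50.4   36.9  -12.9 -145.3 -103.4] [ 0.54855386 -0.0496991   0.29417702] [-1.10311270e+02  3.89826550e-02  9.13948213e+01] [ 0.00648951  0.33010553 -0.50124233]
a [-0.93753704 -0.02306436 -0.34712005]
gx [ 5.44761901e-03 -5.47922979e-04 -9.99985012e-01]
gx [-0.64676073 -0.01522903  0.76254091]
s 30.0 248 254 139 143 lowest [248 249 250 251 252]
d 303.0 260 270 147 183 lowest [266]
expected tip [[252.28860495 170.99331026]] butt [[252.05108379 138.88507396]]
expected tip [[265.54414292 182.0111761 ]] butt [[264.94204666 148.8309755 ]]
[ 0.56917967 -0.04919169  0.30181366]
```

View pics/i6.png

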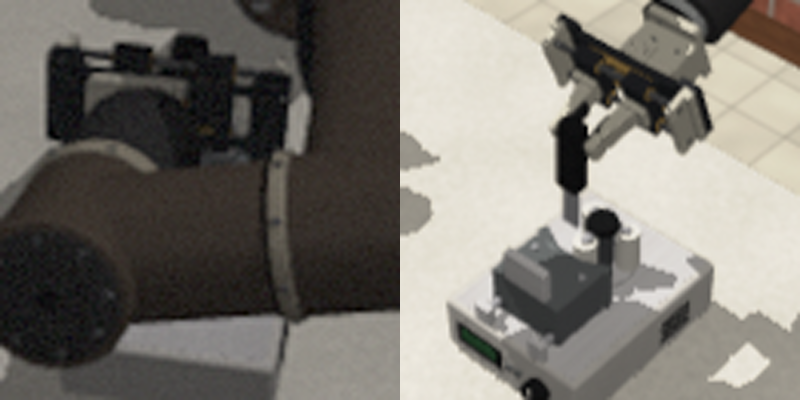

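Emit:
carry_out(
  increments=[
    [0,0,0,0,0,-20,1],
    [0,0,0,0,0,-38,1],
    [0,0,0,0,0,-46,1],
    [0,0,0,0,0,-53,1],
    [0,0,0,0,0,-60,1],
    [0,0,0,0,0,-60,1],
  ],
)

```text
clock: 17.65
tool_pos: [0.5486, -0.0488, 0.2317]
orientation: [-110.0, 0.0, 91.5]
force: [-0.4, 0.9, -1.0]
opening: 0.0301
```

Emit:
carry_out(
  increments=[
    [0,0,0,0,0,-10,1],
    [0,0,0,0,0,-20,1],
    [0,0,0,0,0,-28,1],
    [0,0,0,0,0,-32,1],
    [0,0,0,0,0,-32,1],
    [0,0,0,0,0,-32,1],
  ],
)

```text
clock: 18.4
tool_pos: [0.5488, -0.0489, 0.2004]
orientation: [-110.1, 0.0, 91.5]
force: [0.6, -0.0, -0.6]
opening: 0.0302
```

Run:
```python
from h import *
o=ctrl.get_obs();print(o['joint_pos'].round(1),o['tool_pos'],o['orientation'],o['force'])
Rt=Ro.from_euler('xyz',o['orientation'],degrees=True).as_matrix();a=Rt[:,2]
P=o['tool_pos']-.022*a;print('tip est',P-[0,0,.1135])
d=snap('side','d7.png');m=mask(d,'gauge_mid');ys,xs=np.where(m);print(m.sum(),xs.min(),xs.max(),ys.min(),ys.max())
print(proj(d,[P+[0,0,.0315],P-[0,0,.0585]]))
cv2.imwrite('pics/i7.png',cv2.resize(d['pixels'][140:230,210:310],(800,720),interpolation=cv2.INTER_CUBIC)[:600])
```

```text
[   9.3   54.6   32.1  -10.8 -136.8 -100.7] [ 0.54877088 -0.04886589  0.20044402] [-1.10063379e+02  4.00685689e-02  9.14541881e+01] [ 0.64386955 -0.00894604 -0.58729074]
tip est [ 0.56942899 -0.04833618  0.09449132]
185.0 261 270 170 192
[[265.20740762 170.69963857]
 [265.56233382 189.94205108]]
```

View pics/i7.png

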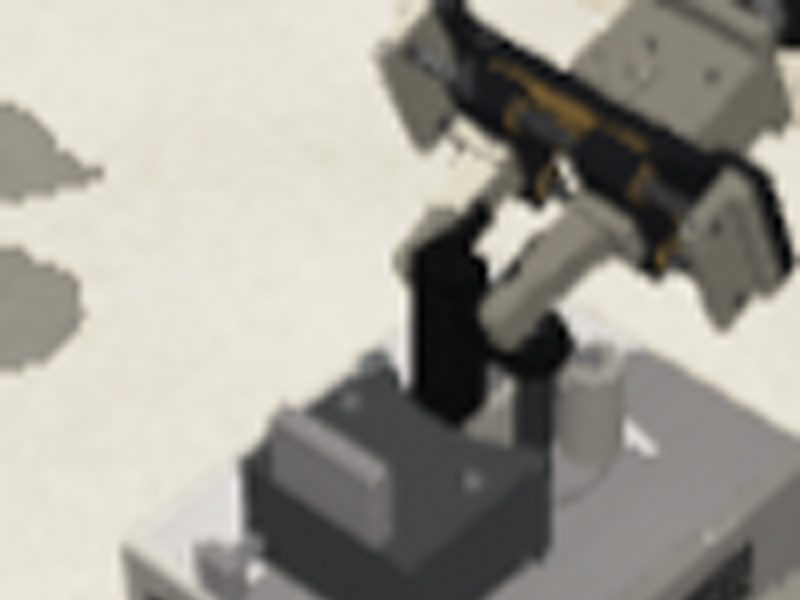

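Emit:
carry_out(
  increments=[
    [0,0,0,0,0,-2,1],
    [0,0,0,0,0,-3.5,1],
    [0,0,0,0,0,-3.5,1],
  ],
)

```text
clock: 18.88
tool_pos: [0.5486, -0.049, 0.1986]
orientation: [-110.0, 0.1, 91.5]
force: [1.3, 2.6, 6.4]
opening: 0.0298
```

Emit:
carry_out(
  increments=[
    [0,0,0,0,0,2,1],
    [0,0,0,0,0,2,1],
    [0,0,0,0,0,2,0.8],
    [0,0,0,0,0,2,0.5],
    [0,0,0,0,0,2,0.4],
    [0,0,0,0,0,2,0.4],
    [0,0,0,0,0,2,0.4],
    [0,0,0,20,1,10,0.4],
    [0,0,0,50,1,20,0.4],
    [0,0,0,80,2,31,0.4],
    [0,0,0,100,2,60,0.4],
    [0,0,0,100,2,90,0.4],
  ],
)

```text
clock: 20.38
tool_pos: [0.6494, -0.0469, 0.2852]
orientation: [-109.9, 0.0, 91.5]
force: [0.3, -0.6, -0.3]
opening: 0.0526
```

Run:
```python
from h import *
o=ctrl.get_obs();print(o['joint_pos'].round(1),o['tool_pos'],o['orientation'],o['force'],o['opening'])
d=snap('side','d8.png');m=mask(d,'gauge_mid');ys,xs=np.where(m);print(m.sum(),xs.min(),xs.max(),ys.min(),ys.max())
w=snap('wrist','w8.png');m=mask(w,'gauge_mid')
if m is not None: ys,xs=np.where(m);print('w',m.sum(),xs.min(),xs.max(),ys.min(),ys.max())
cv2.imwrite('pics/i8.png',np.hstack([cv2.resize(d['pixels'][140:230,210:310],(400,360),interpolation=cv2.INTER_CUBIC),cv2.resize(w['pixels'],(400,300))[:,:].repeat(1,0) if 0 else cv2.resize(w['pixels'],(400,360))]))
```

```text
[   8.    64.3   68.   -20.9 -162.6 -112.3] [ 0.64939677 -0.0469237   0.28520794] [-1.09880577e+02  4.92647621e-02  9.14652609e+01] [ 0.26123209 -0.63394196 -0.29272371] 0.05257536180912349
84.0 187 197 137 148
w 1589.0 248 278 206 261
```

Emit:
carry_out(
  increments=[
    [0,0,0,0,0,50,1],
    [0.25,-10,0,0,0,100,1],
    [0.5,-20,0,-25,0,100,1],
    [0.77,-30,0,-60,-1,100,1],
    [1,-40,0,-100,-2,100,1],
    [1.3,-50,0,-140,-3,100,1],
    [1.5,-60,0,-175,-4,100,1],
    [1.8,-70.1,0,-197,-5,100,1],
    [1.8,-70.1,0,-197,-5,50,1],
    [1.8,-70.1,0,-197,-5,0,1],
    [1.8,-70.1,0,-197,-5,0,1],
    [1.8,-70.1,0,-197,-5,0,1],
  ],
)

```text
clock: 22.08
tool_pos: [0.4525, -0.052, 0.2881]
orientation: [179.8, 0.1, 91.5]
force: [0.5, 0.2, 0.8]
opening: 0.0003
```

Run:
```python
from h import *
import pickle
o=ctrl.get_obs();print(o['joint_pos'].round(1),o['tool_pos'],o['orientation'],o['force'],o['opening'])
w=snap('wrist','w9.png');pickle.dump((o,w),open('w9.pkl','wb'))
d=snap('side','d9.png');m=mask(d,'gauge_mid');ys,xs=np.where(m);print(m.sum(),xs.min(),xs.max(),ys.min(),ys.max())
print('px rib back expected',wproj(w,o,[[.4893,-.08,.185],[.4893,-.02,.185],[.5012,-.05,.185]]),'tip',wproj(w,o,[o['tool_pos']+[0,0,.019]]))
cv2.imwrite('pics/i9.png',np.hstack([cv2.resize(w['pixels'],(480,360)),cv2.resize(d['pixels'][140:240,220:309],(320,360),interpolation=cv2.INTER_CUBIC)]))
```

```text
[ 1.85e+01 -3.70e+00 -1.77e+01  1.00e-01 -7.58e+01 -1.07e+02] [ 0.45252901 -0.05204265  0.28809065] [1.79790320e+02 5.50321462e-02 9.14677717e+01] [0.50294113 0.17071135 0.82508934] 0.00029254522020441217
216.0 260 270 170 193
px rib back expected [[232.63128632 217.5746007 ]
 [291.04788396 218.93063164]
 [261.56522749 228.91162841]] tip [[261.23605444 239.18473874]]
```

Emit:
carry_out(
  increments=[
    [0,0,0,0,0,-50,1],
    [0,0,0,0,0,-100,1],
    [0,0,0,0,0,-130,1],
    [0,0,0,0,0,-147,1],
    [0,0,0,0,0,-147,1],
    [0,0,0,8,0,-147,1],
    [0,0,0,14,0,-147,1],
    [0,0,0,18,0,-147,1],
    [0,0,0,20,0.5,-147,1],
    [0,0,0,20,0.5,-147,1],
  ],
)

```text
clock: 23.48
tool_pos: [0.4717, -0.0513, 0.1397]
orientation: [179.8, -0.0, 91.4]
force: [1.1, 0.1, -1.2]
opening: 0.0003
```

Emit:
carry_out(
  increments=[
    [0,0,0,2,0,0,1],
    [0,0,0,4,0,0,1],
    [0,0,0,6,0,0,1],
    [0,0,0,8,0,0,1],
    [0,0,0,8,0,0,1],
  ],
)

```text
clock: 24.1
tool_pos: [0.4778, -0.0516, 0.1393]
orientation: [-180.0, 0.0, 91.4]
force: [-7.4, 1.2, 5.4]
opening: 0.0002
```

Emit:
carry_out(
  increments=[
    [0,0,0,1,0,0,1],
    [0,0,0,2,0,0,1],
    [0,0,0,3,0,0,1],
    [0,0,0,4,0,0,1],
    [0,0,0,5,0.1,0,1],
    [0,0,0,5,0.1,0,1],
  ],
)

```text
clock: 24.85
tool_pos: [0.4811, -0.0516, 0.1392]
orientation: [-179.8, 0.0, 91.4]
force: [-13.4, 3.2, 10.3]
opening: 0.0003
```

```bash
python3 -c "
from h import *
for i in range(4):
    ctrl.snapshot('side') if i else 0
    o=ctrl.get_obs();print(o['clock'],o['tool_pos'].round(5),o['force'].round(2))"
```

```text
24.85 [ 0.48108 -0.05155  0.13919] [-13.42   3.23  10.33]
24.9 [ 0.48106 -0.05154  0.13919] [-13.19   3.37  10.27]
24.95 [ 0.48109 -0.05154  0.1392 ] [-13.37   3.68  10.53]
25.0 [ 0.48109 -0.05155  0.13918] [-14.1    3.61  10.31]
```

```bash
cat >> h.py <<'E'
def trackshift(ref,p,pr=True):
    """mm of track travel since ref image via LK on block corners"""
    g0=cv2.cvtColor(ref,cv2.COLOR_BGR2GRAY);g1=cv2.cvtColor(p['pixels'],cv2.COLOR_BGR2GRAY)
    c=np.array([.5645,-.0494,.145]);e=np.array([.9997,.025,0]);n=np.array([-.025,.9997,0])
    out=[]
    pts=cv2.goodFeaturesToTrack(g0,80,.02,3,mask=cv2.fillConvexPoly(np.zeros_like(g0),cv2.convexHull(proj(p,[c+e*a+n*b+[0,0,z] for a in(-.063,.025) for b in(-.07,.07) for z in(-.05,.0)]).astype(np.float32)).astype(np.int32),255))
    q,st,er=cv2.calcOpticalFlowPyrLK(g0,g1,pts,None,winSize=(9,9),maxLevel=1)
    for a,b,s,k in zip(pts[:,0],q[:,0],st[:,0],er[:,0]):
        X=onplane(p,a,.145)[0]
        J=proj(p,[X,X+e*.01]);J=(J[1]-J[0])/10.
        mv=b-a;t=mv@J/(J@J);res=np.linalg.norm(mv-t*J)
        if s and k<12 and res<.35: out.append((round(float(t),2),a.round(0).tolist()))
    return out
E
python3 - <<'E'
from h import *
ref=cv2.imread('pics/d9.png');p=snap('side','d10.png')
for r in trackshift(ref,p):print(r)
d=p['pixels'];m=mask(p,'gauge_mid');print(m.sum() if m is not None else None)
w=snap('wrist','w10.png');o=ctrl.get_obs()
print([(r['centre'],r['confidence']) for l in('track_rib','track') for r in ctrl.search_frame(w,l)])
E
```

```text
(3.5, [277.0, 209.0])
(2.45, [280.0, 202.0])
73.0
[([0.4922, -0.0517, 0.1072], 0.58), ([0.4928, -0.0516, 0.1057], 0.94)]
```

Emit:
carry_out(
  increments=[
    [0,0,0,0,0,1,1],
    [0,0,0,1,0,2,1],
    [0,0,0,2,0,2.5,1],
    [0,0,0,2,0,2.5,1],
  ],
)

```text
clock: 25.75
tool_pos: [0.4809, -0.0516, 0.1394]
orientation: [-179.5, -0.0, 91.3]
force: [-12.4, 4.0, -2.4]
opening: 0.0005
```

```bash
python3 -c "
from h import *
for i in range(3):
    p=ctrl.snapshot('side') if i else 0
    o=ctrl.get_obs();print(o['clock'],o['tool_pos'].round(5),o['force'].round(2))
print(trackshift(cv2.imread('pics/d9.png'),p))"
```

```text
25.75 [ 0.4809  -0.05157  0.13939] [-12.42   4.03  -2.37]
25.8 [ 0.48092 -0.05154  0.13939] [-12.5    2.91  -2.32]
25.85 [ 0.4809  -0.05155  0.13938] [-12.68   3.5   -3.71]
[(3.48, [277.0, 209.0]), (2.48, [280.0, 202.0])]
```

Emit:
carry_out(
  increments=[
    [0,0,0,1,0,0,1],
    [0,0,0,2,0,0,1],
    [0,0,0,3,0,0,1],
    [0,0,0,3,0,0,1],
  ],
)

```text
clock: 26.35
tool_pos: [0.4836, -0.0515, 0.1394]
orientation: [-179.5, -0.0, 91.4]
force: [-13.2, 4.7, -0.9]
opening: 0.0007
```

```bash
python3 -c "
from h import *
for i in range(3):
    p=ctrl.snapshot('side') if i else 0
    o=ctrl.get_obs();print(o['clock'],o['tool_pos'].round(5),o['force'].round(2))
print(trackshift(cv2.imread('pics/d9.png'),p))"
```

```text
26.35 [ 0.48356 -0.05146  0.13937] [-13.18   4.66  -0.86]
26.4 [ 0.48356 -0.05146  0.13937] [-13.89   4.9   -1.68]
26.45 [ 0.48355 -0.05147  0.13937] [-14.02   5.66  -1.28]
[(5.96, [277.0, 209.0]), (4.77, [280.0, 202.0])]
```

Emit:
carry_out(
  increments=[
    [0,0,0,0.7,0.5,0,1],
    [0,0,0,1.3,0.8,0,1],
    [0,0,0,1.3,0.8,0,1],
  ],
)

```text
clock: 26.82
tool_pos: [0.4841, -0.0515, 0.1394]
orientation: [-179.4, 0.0, 91.3]
force: [-17.1, 1.5, 0.8]
opening: 0.0002
```

```bash
cat > r.py <<'E'
from h import *
F=[]
for i in range(4):
    p=ctrl.snapshot('side') if i else 0
    o=ctrl.get_obs();F.append(o['force'])
print(o['clock'],o['tool_pos'].round(5),np.mean(F,0).round(2),np.array(F)[:,0].round(1),o['moment'].round(2))
print(trackshift(cv2.imread('pics/d9.png'),p))
E
python3 r.py
```

```text
26.975 [ 0.4841  -0.05143  0.13943] [-16.23   1.18   0.08] [-17.1 -16.5 -16.  -15.3] [0.42 5.64 0.14]
[(6.11, [277.0, 209.0]), (4.87, [280.0, 202.0])]
```

Emit:
carry_out(
  increments=[
    [0,0,0,0.5,0,0,1],
    [0,0,0,1,0,0,1],
    [0,0,0,1,0,0,1],
  ],
)

```text
clock: 27.35
tool_pos: [0.4847, -0.0514, 0.1394]
orientation: [-179.4, 0.0, 91.3]
force: [-17.5, 2.3, 1.8]
opening: 0.0005
```

```bash
python3 r.py
```

```text
27.5 [ 0.48461 -0.05141  0.13937] [-17.78   1.98   2.64] [-17.5 -18.  -17.9 -17.7] [0.76 6.32 0.25]
[(6.51, [277.0, 209.0]), (5.59, [280.0, 202.0])]
```

Emit:
carry_out(
  increments=[
    [0,0,0,0.5,0,0,1],
    [0,0,0,0.9,0,0,1],
    [0,0,0,0.9,0,0,1],
  ],
)

```text
clock: 27.88
tool_pos: [0.4851, -0.0514, 0.1394]
orientation: [-179.3, 0.0, 91.3]
force: [-19.7, 2.5, 4.2]
opening: 0.0006
```

```bash
python3 r.py
```

```text
28.025 [ 0.48509 -0.0514   0.13937] [-20.37   3.16   4.38] [-19.7 -19.9 -20.7 -21.2] [0.99 6.93 0.26]
[(7.25, [277.0, 209.0]), (5.96, [280.0, 202.0])]
```

Emit:
carry_out(
  increments=[
    [0,0,0,-6,0,0,1],
    [0,0,0,-15,0,0,1],
    [0,0,0,-30,-1,0,1],
    [0,0,0,-37,-1,30,1],
    [0,0,0,-37,-1,85,1],
    [0,0,0,-37,-1,146,1],
    [0,0,0,-37,-1,205,1],
    [0,0,0,-37,-1,245,0.7],
    [0,0,0,-37,-1,245,0.4],
    [0,0,0,-37,-1,245,0.4],
  ],
)

```text
clock: 29.28
tool_pos: [0.4551, -0.0513, 0.3867]
orientation: [179.8, -0.0, 91.4]
force: [-0.7, -0.7, -0.9]
opening: 0.0248
```

Run:
```python
from h import *
o=ctrl.get_obs();print(o['clock'],o['tool_pos'].round(4),o['orientation'].round(2),o['force'].round(1),o['opening'])
d=snap('side','d11.png');m=mask(d,'gauge_mid')
if m is not None:
    ys,xs=np.where(m);print(m.sum(),xs.min(),xs.max(),ys.min(),ys.max())
    for y in range(ys.min(),ys.max()+1,3):print(y,xs[ys==y].min(),xs[ys==y].max())
print('exp',proj(d,[[.5745,-.0485,.235],[.5745,-.0485,.145]]))
print(trackshift(cv2.imread('pics/d9.png'),d))
R=Ro.from_euler('xyz',[-109.9,0,91.47],degrees=True)*Ro.from_euler('xyz',o['orientation'],degrees=True).inv()
v=R.as_rotvec(degrees=True);print([(v*k/7).round(2).tolist() for k in range(1,8)])
```

```text
29.275 [ 0.4551 -0.0513  0.3867] [ 1.7985e+02 -4.0000e-02  9.1430e+01] [-0.7 -0.7 -0.9] 0.024788640890333283
220.0 260 270 169 192
169 263 267
172 261 270
175 261 270
178 260 270
181 260 270
184 261 270
187 262 270
190 263 270
exp [[266.3304828  170.9599774 ]
 [266.63514848 190.11837001]]
[(7.53, [257.0, 198.0]), (7.68, [248.0, 191.0]), (8.28, [244.0, 193.0]), (7.38, [241.0, 198.0]), (4.34, [267.0, 193.0]), (6.38, [268.0, 200.0]), (6.72, [253.0, 189.0]), (7.47, [277.0, 209.0]), (3.12, [272.0, 195.0]), (4.04, [277.0, 196.0]), (8.06, [260.0, 210.0]), (7.85, [259.0, 205.0]), (5.2, [280.0, 196.0]), (8.87, [265.0, 207.0])]
[[-0.26, 10.03, 0.01], [-0.52, 20.07, 0.02], [-0.78, 30.1, 0.02], [-1.04, 40.13, 0.03], [-1.3, 50.16, 0.04], [-1.56, 60.2, 0.05], [-1.82, 70.23, 0.06]]
```

Emit:
carry_out(
  increments=[
    [-0.26,10.03,0,20,0.5,0,0.3],
    [-0.52,20.07,0,55,1,0,0.3],
    [-0.78,30.1,0,95,2,0,0.3],
    [-1.04,40.13,0,135,3,0,0.3],
    [-1.3,50.16,0,170,4,0,0.3],
    [-1.56,60.2,0,190,4,0,0.3],
    [-1.82,70.23,0,194,4.5,0,0.3],
    [-1.82,70.23,0,194,4.5,-50,0.3],
    [-1.82,70.23,0,194,4.5,-101,0.3],
    [-1.82,70.23,0,187,4.5,-130,0.3],
    [-1.82,70.23,0,179,4.5,-158,0.3],
    [-1.82,70.23,0,179,4.5,-158,0.3],
    [-1.82,70.23,0,179,4.5,-158,0.3],
  ],
)

```text
clock: 31.0
tool_pos: [0.6351, -0.047, 0.2299]
orientation: [-109.9, 0.1, 91.5]
force: [0.4, 0.4, 0.6]
opening: 0.0614
```

Emit:
carry_out(
  increments=[
    [0,0,0,-25,-0.5,-9,0.3],
    [0,0,0,-50,-1,-18,0.3],
    [0,0,0,-70,-1.7,-26,0.3],
    [0,0,0,-81,-2,-30,0.3],
    [0,0,0,-81,-2,-30,0.3],
    [0,0,0,-81,-2,-30,0.7],
    [0,0,0,-81,-2,-30,1],
    [0,0,0,-81,-2,-30,1],
    [0,0,0,-81,-2,-30,1],
    [0,0,0,-81,-2,-30,1],
    [0,0,0,-81,-2,-30,1],
  ],
)

```text
clock: 32.38
tool_pos: [0.554, -0.0486, 0.1993]
orientation: [-109.9, 0.0, 91.5]
force: [1.6, 3.7, 1.8]
opening: 0.0296
```

Emit:
carry_out(
  increments=[
    [0,0,0,0,0,4,1],
    [0,0,0,0,0,8,1],
    [0,0,0,0,0,12,1],
    [0,0,0,0,0,16,1],
    [0,0,0,0,0,20,1],
    [0,0,0,0,0,24,1],
  ],
)

```text
clock: 33.12
tool_pos: [0.5539, -0.049, 0.2235]
orientation: [-109.9, 0.1, 91.5]
force: [0.1, 0.2, -8.8]
opening: 0.0299
```

Emit:
carry_out(
  increments=[
    [0,0,0,0,0,5,1],
    [0,0,0,0,0,10,1],
    [0,0,0,0,0,15,1],
    [0,0,0,0,0,22,1],
    [0,0,0,0,0,32,1],
    [0,0,0,0,0,50,1],
    [0,0,0,0,0,80,1],
    [0,0,0,0,0,100,1],
    [0,0,0,0,0,100,1],
  ],
)

```text
clock: 34.25
tool_pos: [0.5539, -0.0492, 0.3258]
orientation: [-110.2, 0.0, 91.5]
force: [-0.2, -0.0, -2.0]
opening: 0.0295
```

Emit:
carry_out(
  increments=[
    [0,0,-5,-3,35,0,1],
    [0,0,-10,-5,75,0,1],
    [0,0,-15,-8,115,0,1],
    [0,0,-20,-10,155,0,1],
    [0,0,-25,-13,195,0,1],
    [0,0,-30,-16,235,0,1],
    [0,0,-35,-18,275,0,1],
    [0,0,-40,-21,315,0,1],
    [0,0,-45,-23,360,0,1],
    [0,0,-50,-26,401,0,1],
    [0,0,-50,-26,401,0,1],
    [0,0,-50,-26,401,0,1],
    [0,0,-50,-26,401,0,1],
  ],
)

```text
clock: 35.88
tool_pos: [0.5281, 0.3514, 0.3224]
orientation: [-109.9, 0.1, 41.5]
force: [1.5, 0.2, -1.9]
opening: 0.0297
```

Run:
```python
from h import *
o=ctrl.get_obs();print(o['clock'],o['joint_pos'].round(1),o['tool_pos'].round(4),o['orientation'].round(2),o['force'].round(1),o['opening'])
Rt=Ro.from_euler('xyz',o['orientation'],degrees=True).as_matrix();P=o['tool_pos']-.022*Rt[:,2];print('tip est',P-[0,0,.1165])
for n in('side','scene'):
    d=snap(n,n+'12.png')
    print(n,'exp tip/butt',proj(d,[P-[0,0,.1165],P+[0,0,.029]]).round(1).tolist(),'cup rim',proj(d,[.5415,.3365,.095]).round(1).tolist())
    for l in('gauge_mid','cup_floor','bottle'):
        m=mask(d,l)
        if m is not None: ys,xs=np.where(m);print(l,m.sum(),xs.min(),xs.max(),ys.min(),ys.max(),'low',xs[ys==ys.max()].mean(),[(r['centre'],r['confidence']) for r in ctrl.search_frame(d,l)[:1]])
        if l=='cup_floor': C=[np.array([[.044*np.cos(t),.044*np.sin(t),z] for t in np.linspace(0,6.28,24) for z in(0,.095)])];print(fit([d],[m],C,[.54,.335,0]))
```

```text
35.875 [  11.5   34.5   26.3  -63.6 -114.7 -160.7] [0.5281 0.3514 0.3224] [-109.89    0.12   41.46] [ 1.5  0.2 -1.9] 0.029682352707382505
tip est [0.54184081 0.33589032 0.2134334 ]
side exp tip/butt [[186.4, 131.6], [180.3, 98.3]] cup rim [[190.6, 155.6]]
gauge_mid 93.0 178 186 98 121 low 184.0 [([0.5306, 0.3274, 0.307], 0.66)]
cup_floor 604.0 180 203 150 180 low 192.5 [([0.535, 0.3229, 0.0561], 0.97)]
(array([ 0.54073584,  0.33621987, -0.02965331]), np.float64(0.08094727188813033))
bottle 324.0 176 197 118 148 low 190.66666666666666 [([0.601, 0.4328, 0.1007], 0.74)]
scene exp tip/butt [[361.5, 176.5], [371.2, 143.3]] cup rim [[354.9, 199.6]]
gauge_mid 54.0 367 375 141 149 low 373.0 []
cup_floor 684.0 341 367 192 224 low 351.5 [([0.5606, 0.3323, 0.0613], 0.77)]
(array([ 0.54072461,  0.33801086, -0.17267204]), np.float64(0.058709922421743665))
bottle 728.0 372 401 196 244 low 383.0 [([0.6373, 0.4472, 0.1014], 0.72)]
```

Emit:
carry_out(
  increments=[
    [0,0,0,0,0,-40,1],
    [0,0,0,0,0,-80,1],
    [0,0,0,0,0,-115,1],
    [0,0,0,0,0,-145,1],
    [0,0,0,0,0,-175,1],
    [0,0,0,0,0,-190,1],
    [0,0,0,0,0,-190,1],
    [0,0,0,0,0,-190,1],
  ],
)

```text
clock: 37.58
tool_pos: [0.5284, 0.3522, 0.1344]
orientation: [-110.0, -0.1, 41.5]
force: [-0.4, 0.2, -0.2]
opening: 0.0296
```

Emit:
carry_out(
  increments=[
    [0,0,0,0,0,-7,1],
    [0,0,0,0,0,-14,1],
    [0,0,0,0,0,-14,1],
  ],
)

```text
clock: 37.95
tool_pos: [0.5275, 0.352, 0.1186]
orientation: [-109.9, 0.1, 41.5]
force: [-0.6, -0.0, -0.7]
opening: 0.0297
```

Run:
```python
from h import *
o=ctrl.get_obs();print(o['clock'],o['joint_pos'].round(1),o['tool_pos'].round(4),o['force'].round(1))
for n in('side','scene'):
    d=snap(n,n+'13.png')
    for l in('cup_floor','bottle'):
        m=mask(d,l)
        if m is not None: ys,xs=np.where(m);print(n,l,m.sum(),xs.min(),xs.max(),ys.min(),ys.max())
```

```text
37.95 [  12.7   46.5   19.1  -58.2 -104.2 -143.4] [0.5275 0.352  0.1186] [-0.6 -0.  -0.7]
side cup_floor 508.0 179 204 152 180
side bottle 406.0 174 197 115 149
scene cup_floor 174.0 340 367 196 224
scene bottle 741.0 373 401 196 243
```

Emit:
carry_out(
  increments=[
    [0,0,0,0,0,0,0.8],
    [0,0,0,0,0,0,0.6],
    [0,0,0,0,0,0,0.3],
    [0,0,0,0,0,0,0.1],
    [0,0,0,0,0,0,0.1],
    [0,0,0,0,0,0,0.1],
    [0,0,0,0,0,0,0.1],
    [0,0,0,12,-14,7,0.1],
    [0,0,0,25,-28,14,0.1],
    [0,0,0,40,-45,22,0.1],
    [0,0,0,60,-67,33,0.1],
    [0,0,0,75,-84,60,0.1],
    [0,0,0,75,-84,110,0.1],
    [0,0,0,75,-110,160,0.1],
    [0,0,0,75,-140,200,0.1],
    [0,0,0,75,-140,200,0.1],
  ],
)

```text
clock: 40.25
tool_pos: [0.6046, 0.2082, 0.3235]
orientation: [-110.3, -0.3, 41.3]
force: [0.5, 0.5, -1.3]
opening: 0.0788
```

Run:
```python
from h import *
o=ctrl.get_obs();print(o['clock'],o['joint_pos'].round(1),o['tool_pos'].round(4),o['force'].round(1),o['qvel'].round(1))
C=[np.array([[.044*np.cos(t),.044*np.sin(t),z] for t in np.linspace(0,6.28,24) for z in(0,.095)])]
for n in('side','scene'):
    d=snap(n,n+'14.png')
    for l in('gauge_mid','cup_floor','bottle','tube_rack'):
        m=mask(d,l)
        if m is not None:
            ys,xs=np.where(m);print(n,l,m.sum(),xs.min(),xs.max(),ys.min(),ys.max(),[(r['centre'],round(r['confidence'],2)) for r in ctrl.search_frame(d,l)[:1]])
            if l=='cup_floor':print(fit([d],[m],C,[.54,.335,0]))
    if n=='side':print(trackshift(cv2.imread('pics/d11.png'),d))
```

```text
40.25 [   1.    40.9   38.3  -62.4 -126.  -160.4] [0.6046 0.2082 0.3235] [ 0.5  0.5 -1.3] [ 2.   2.7 -3.8 -0.9  2.4  1.4]
side gauge_mid 147.0 186 195 143 162 []
side cup_floor 554.0 179 204 150 180 [([0.5261, 0.3138, 0.0552], 0.79)]
(array([0.53905132, 0.33713753, 0.20989556]), np.float64(0.1864322198086068))
side bottle 420.0 174 198 116 149 [([0.6014, 0.4389, 0.1155], 0.75)]
side tube_rack 1981.0 350 408 248 305 [([0.604, -0.5064, 0.062], 0.77)]
[]
scene gauge_mid 154.0 351 361 189 206 [([0.5548, 0.3328, 0.116], 0.7)]
scene cup_floor 523.0 341 366 193 224 [([0.5723, 0.3297, 0.0592], 0.9)]
(array([ 0.54144973,  0.34004646, -0.0535234 ]), np.float64(0.28761868897436593))
scene bottle 724.0 372 401 196 244 [([0.6392, 0.4443, 0.1028], 0.75)]
scene tube_rack 1253.0 117 163 171 206 [([0.5548, 0.3364, 0.1178], 0.75)]
```

Emit:
carry_out(
  increments=[
    [0,0,0,0,0,30,0.1],
    [0,0,0,0,0,30,0.1],
    [0,0,0,0,0,30,0.1],
    [0,0,0,0,0,30,0.1],
    [0,0,0,0,0,30,0.1],
    [0,0,0,0,0,30,0.1],
  ],
)

```text
clock: 41.9
tool_pos: [0.6028, 0.2121, 0.3488]
orientation: [-109.9, 0.1, 41.5]
force: [-0.3, 1.6, -0.6]
opening: 0.0787
```

Run:
```python
from h import *
o=ctrl.get_obs();print(o['clock'],o['force'].round(1),np.abs(o['qvel']).max().round(2))
for n in('side','scene'):
    d=snap(n,n+'15.png');m=mask(d,'gauge_mid');ys,xs=np.where(m)
    print(n,xs.min(),xs.max(),ys.min(),ys.max(),'top at',xs[ys<=ys.min()+2].mean())
    print('upright butt/mid',proj(d,[[.5415,.3365,.149],[.5415,.3365,.095]]).round(1).tolist())
    a=cv2.imread(f'pics/{n}14.png').astype(int)[90:230,160:400];print('diff near cup',np.abs(a-d['pixels'].astype(int)[90:230,160:400])[:, (0 if n=="side" else 170):(60 if n=="side" else 240)].mean().round(2))
    if n=='side':
        g=lambda f:cv2.cvtColor(f,cv2.COLOR_BGR2GRAY)
        ref=g(cv2.imread('pics/d11.png'));t=ref[185:222,236:262];r=cv2.matchTemplate(g(d['pixels'])[175:232,226:272],t,cv2.TM_CCOEFF_NORMED);print('track patch',cv2.minMaxLoc(r)[1],cv2.minMaxLoc(r)[3],'want (10,10)')
```

```text
41.9 [-0.3  1.6 -0.6] 0.21
side 187 194 144 161 top at 189.5
upright butt/mid [[188.6, 145.0], [190.6, 155.6]]
diff near cup 3.75
track patch 0.9976985454559326 (10, 10) want (10,10)
scene 350 361 188 208 top at 356.5882352941176
upright butt/mid [[357.9, 189.4], [354.9, 199.6]]
diff near cup 2.41
```

Gauge upright in the cup, track unchanged. Handing in.

```bash
python3 -c "
from plant import ctrl
print(ctrl.close_job())"
```

```text
the job is handed in; nothing more can be done
None
```

I set the roller gap, drew the gauge out with a drag of about 7 N and stood it in the cup. The job was handed in shortly after 42 s of the 70; it reports no verdict.

- **Setting:** I stood the blade in the gap down to the shoulder (6 N on seating) and let go. I then pushed the track about 7.6 mm. The push rose from about 14 N sliding to about 20 N, so I estimate a nip near 6 N, a compression of about 1.2 mm and a land about 3.8 mm from the free roller.
- **Drawing out:** The wrist force was 8.8 N at mid-draw, which is about 7 N of drag after taking off the gauge's weight.
- **Last checks:**
  - In both cameras the handle's top was within about 1.5 px of where an upright gauge standing on the cup floor would show.
  - The track looked unmoved since it was set (image match 0.998, no shift).
  - The cup fits lay within about 4 mm of the start, though they were poor because the gauge hides part of the cup.
  - The bottle was where it had been to within a few mm, and so was the rack in the side view.

**What failed or disagreed:**
- The first two grasps closed just above the handle, because the finger ends sit about 19 mm behind the reported TCP. I went lower and the third held, with nothing displaced.
- The first tilted approach ran into the joint 5 limit, so I made it steeper.
- The scene camera labelled the gauge as the tube rack once, and I set that reading aside.
- The picture limit was used up before the push, so every check from then on is numeric and none was seen by eye.
- The gap was not measured at the end. The 3.8 mm comes only from the forces and the track travel.

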